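Dock the speaker on its tilting charging stand and start pairing

TASK

Set the blue speaker centred on the two slim sloping arms of the charging stand, with its keys facing out and its black foot strip down, and push it down the slope against the orange shoe until the shoe is fully home at its stop; let go so that it stays there by itself. Then press the green power key fully and let it come up, and after that press the yellow pairing key fully and let it up. Never press both keys at once, do not bend the stand's arms down or slam the speaker, and leave everything else where it is.

Things in the scene. Friction and masses are not known exactly. Their poses are not given: they have to be found in the camera images.
- speaker: Blue plastic speaker, a rounded block about 0.3 to 0.6 kg, lying on its back. Origin: centre of its underside (back face). Size 62 mm along its x, 175 mm along its y, 42 mm along its z. +x: its top edge; -x: its lower edge with a black rubber foot strip; +z: out of its front face, which carries the keys. Grip it across the 62 mm, at mid length.
- foot (a point): Mid length of the speaker's lower edge, on the plane of its back: 31 mm from the speaker's origin along its -x. Axes as the speaker's.
- power_key_top (a point): Centre of the top of the round green power key (24 mm across), on the speaker's front face, 50 mm along the speaker's +y from its middle. It stands 7 mm proud of the face; axes as the speaker's.
- pair_key_top (a point): Centre of the top of the round yellow pairing key (24 mm across), 50 mm along the speaker's -y from its middle; else as the green key.
- power_key (a joint): Travel of the green key, 0 up to 0.005 m fully pressed (spring, about 4.5 N).
- pair_key (a joint): Travel of the yellow key, 0 up to 0.005 m fully pressed (spring, about 4.5 N).
- stand: Dark steel foot of the charging stand, fixed, 130 x 150 mm, 12 mm thick, with two 69 mm high lugs at y = +-66 mm. Origin: on the table directly under the hinge of the arms; +x: the way the arms rise.
- cradle (a point): Point on the upper surface of the stand's two aluminium arms, midway between them, where the speaker's foot point belongs when the shoe is home. x: up the slope along the arms, y: level, along the hinge, z: square out of the slope. The arms are 12 mm wide, at y = +-50 mm (open between them), and run from 30 mm below to 105 mm above this point. 20 mm below it is the hinge, 60 mm above the table.
- slope_end (a point): Upper end of the arms, midway between them, 105 mm up the slope from the cradle point. It must not move.
- arms (a joint): Slope of the arms above level, rad, held by a stiff friction hinge.
- shoe (a joint): Orange charging shoe: two toes 18 mm wide, 10 mm deep, standing 22 mm above the arms at y = +-50 mm, open between them. Its value is how far it is pushed down the slope, m: 0 with the toes' faces 12 mm up the slope from the cradle point, 0.012 fully home at the stop with the faces at the cradle point. It drags with about 5 N and stays where it is left.
- power_bank: Bystander: white power bank lying flat, 140 x 68 x 16 mm. Origin: centre of its underside.
- dish: Bystander: terracotta dish, 110 mm across, 32 mm high. Origin: centre of its underside.
- opener: Bystander: flat steel bottle opener, 137 x 38 x 5 mm. Origin: near the middle of its underside.
- bottle: Bystander: steel drinking bottle standing upright, 68 mm across, 200 mm high. Origin: centre of its underside.
- case: Bystander: black glasses case, 64 x 160 x 52 mm. Origin: centre of its underside.
Mind the look-alikes: they are no part of the job. Of the things that look like the speaker, the largest one is meant. Several things have the shape of the stand; the one meant has the colours described above.

How it is judged:
By the outcome, as a careful person would: the job done as asked, in the order asked, and still so for the second after the job is handed in, with the robot touching nothing.
It also fails if it takes over 58 s, if anything falls off the work surface, if the arm or the gripper's body presses on something with over 40 N, if the wrist force passes 120 N, or if a joint passes its speed limit or range.

ROBOT

A 6-joint arm with a two-finger parallel gripper is mounted at the origin on the work surface. World frame = base frame: x ahead of the robot, y to its left, z up, the work surface at z = 0. Lengths are in m, angles in rad, forces in N, time in s.
With the tool pointing down it reaches from about 0.4 to 0.925 m from the base axis. Payload 3.4 kg.
Tool frame: the origin (TCP) lies midway between the tips of the shut fingers; the grasp point (between the pads) lies 19 mm behind it; z points along the fingers, y is the line along which they close (so a half turn about z gives the same grasp; the last joint's range is limited). The gripper opens to 85 mm and grips with 20 to 120 N. Pads are 22 mm wide; open, the fingers measure 114 mm over their backs; the gripper's body (76 mm by 85 mm) begins 54 mm behind the grasp point. The pads swing forward as they close: fully open they stand 13 mm farther back than shut.
Start: joints at [1.27, 0.307, 1.506, -0, 1.328, -0.073], TCP at [0.129, 0.56, 0.231] pointing down, gripper open.
Joint ranges: [-3.12, 3.12], [-1.05, 2.28], [0.14, 2.33], [-1.42, 4.57], [0.1, 2.73], [-2.68, 2.68]. Speed limits (rad/s): [2.57, 2.57, 3.14, 3.14, 3.14, 3.14].

INTERFACE

Orientations are given as a unit quaternion [x, y, z, w].
In Python, from bench import state, get_image, calibration, hand_in, boxes_of, outline_of gives the robot as it stands.
- The arm moves only by the tool send_rows, never from a script. Its argument "targets" is a list of rows, each a list of 2 entries, a list of its own where there are three numbers: the shift along the world's x, y, z in mm, then the turn, a rotation vector about the world's x, y, z in degrees. In form: [[[tx, ty, tz], [ax, ay, az]], ...]. A call has exactly 5 rows; each row is the pose to reach, as a shift and turn from the pose commanded when the call began; what a row does not reach only later rows make up. A row lasts 1/12 s, in which the tool goes at most 41.7 mm and 7.16 degrees, less where a joint would pass 70% of its speed; a pose out of reach is approached as far as the arm can. A call with a gripper value outside its range is refused whole. "jaw" is the opening, from 0 (shut) to 1 (fully open), set as the call begins (left out, the last holds). The fingers move at their own pace and stop on an object; "force" is the grip in N (left out, the last holds). Time passes only in rows, so rows that repeat a pose let the fingers close, or fill a call up. It gives the time, the measured TCP pose, the force and the opening at its end, in the units of the state.
- state(): the state, without advancing time (a new reading comes with each control period).
- get_image(name): name is "side" or "top" or "wrist"; returns the picture (420x560x3 uint8, red, green, blue); there is no depth.
- calibration(name): a dict with "vertical_fov" (degrees; the focal length in pixels is half the picture's height over the tangent of half this angle, whatever the lens; pixels are square), "cx", "cy" (the principal point, pixels), "k1" (the pictures are not rectified: a ray, as slopes to the right and down, at radius r is drawn at 1 + k1 r^2 times it, then the intrinsics apply), "R" (3x3) and "t" (3): a world point X has camera coordinates R X + t. Camera axes: x right, y down, z forward; pixel columns grow to the right and rows downward; lengths in m; the calibration is good to about 2 mm. A picture is of the moment at which its call begins: read the wrist's pose just before it. calibration takes no time and is no camera call; for the wrist camera it gives the pose at the moment of the call.
- hand_in(): hands the job in, once; it reports no verdict.
Trained networks look in the newest picture that a camera, given by its name, has taken for a name from the list of things; names that differ only in an ending like _2 or _b are one class to them, and where a whole thing is asked for, a point or a joint stands for the part that bears it (a point fixed in the world has none). Each returns a list of dicts, best first, with "score" (0 to 1); they miss things now and then, are a little off and sometimes report something else, mostly with a low value. They report only what shows in the picture. A call takes as long as a camera call. They do not tell look-alikes from the thing itself.
- boxes_of(target, camera): "position" ([x, y, z] in m, in the coordinates of the camera as it stood for that picture, good to about 4 mm: the middle of the surface that is visible of it).
- outline_of(target, camera): "region" (420x560 bool, what is visible of it).
The state is a dict: "t": time; "joint_pos": joint angles; "joint_velocities": joint speeds; "effort": joint torques, N m; "eef_pos": TCP position; "tool_rot": TCP orientation; "force": force on the tool from outside, world axes, zero at the start; "wrist_torque": the same for the moment, N m; "finger_gap": opening from 0.0 (shut) to 1.0 (fully open).
Only numpy, scipy, OpenCV 4.12 (cv2) and the standard library are available. Lean on these libraries where they do the work, as an engineer would, in place of code of your own. Each camera call takes 0.05 s, during which the arm holds its last target. There are 200 camera calls.

## Working session

There is one attempt and no reset: what is moved stays moved. The work goes in short steps, Python scripts to look and compute and a tool call to move; the robot and the scene stay as the last step left them, time stands still between calls to the robot, and variables do not carry over. Pictures are saved under pics/ and viewed, on a budget of 10 in all, crops included, one or two more only if the job needs it, and the job is handed in when it is done.

Besides the shell and the picture viewer there is one more tool, called after "Emit:" by a JSON object that holds its "method" and its "body", one argument or row to a line. send_rows: Moves the arm, as the interface text tells. Its arguments: {"type":"object","properties":{"targets":{"type":"array"},"jaw":{"type":"number"},"force":{"type":"number"}},"required":["targets"]}

```bash
mkdir -p pics; ls
cat > h.py <<'E'
import numpy as np, cv2
from bench import *
def cal(n):
    c=calibration(n); f=210/np.tan(np.radians(c["vertical_fov"])/2)
    return f,c["cx"],c["cy"],c["k1"],np.array(c["R"]),np.array(c["t"])
def proj(X,C):
    f,cx,cy,k,R,t=C; p=np.atleast_2d(X)@R.T+t; s=p[:,:2]/p[:,2:]; r2=(s**2).sum(1,keepdims=True)
    return s*(1+k*r2)*f+[cx,cy]
def ray(uv,C):
    f,cx,cy,k,R,t=C; d=(np.atleast_2d(uv)-[cx,cy])/f; s=d.copy()
    for _ in range(20): s=d/(1+k*(s**2).sum(1,keepdims=True))
    return -R.T@t, np.c_[s,np.ones(len(s))]@R
def onz(uv,C,z):
    o,d=ray(uv,C); return o+d*((z-o[2])/d[:,2:])
def save(n,im): cv2.imwrite("pics/"+n,im[...,::-1])
E
python3 - <<'E'
from h import *
s=state();print(s["t"],s["eef_pos"],s["tool_rot"])
a={n:get_image(n) for n in("side","top")}
save("a.png",np.hstack([cv2.resize(a["top"],(560,420))])) 
save("b.png",a["side"])
for n in("top","side"):
    C=cal(n);print(n,C)
    for t in("speaker","stand","arms","shoe","power_key","pair_key","case","bottle","power_bank"):
        for b in boxes_of(t,n)[:4]:
            p=C[4].T@(np.array(b["position"])-C[5]); print(n,t,round(b["score"],2),p.round(3),proj(p,C).round(0)[0])
E
```

```text
pics
0.0 [0.12912155 0.55959381 0.23038392] [ 1.13151555e-01  9.93577215e-01 -1.00476987e-03 -1.86680778e-04]
top (np.float64(383.1687323886778), 277.6355026162516, 211.04579314302703, -0.10126804098783053, array([[ 0.02413157, -0.99955952,  0.01727499],
       [-0.98035895, -0.02704433, -0.19535846],
       [ 0.1957396 , -0.01222139, -0.98057975]]), array([-0.08485478,  0.58374503,  0.90773181]))
top speaker 0.87 [ 0.574 -0.26   0.041] [351. 219.]
top speaker 0.69 [ 0.405 -0.33   0.029] [378. 286.]
top speaker 0.64 [ 0.601 -0.448  0.029] [420. 212.]
top stand 0.94 [0.628 0.28  0.01 ] [148. 195.]
top stand 0.57 [0.389 0.25  0.011] [151. 286.]
top arms 0.88 [0.628 0.288 0.094] [134. 188.]
top arms 0.67 [0.399 0.257 0.065] [142. 282.]
top arms 0.6 [ 0.772 -0.183  0.046] [322. 145.]
top shoe 0.68 [0.606 0.284 0.067] [138. 199.]
top shoe 0.47 [0.368 0.254 0.049] [144. 295.]
top power_key 0.56 [ 0.572 -0.261  0.04 ] [352. 220.]
top power_key 0.49 [ 0.553 -0.219  0.048] [336. 226.]
top pair_key 0.56 [ 0.761 -0.018  0.13 ] [259. 134.]
top pair_key 0.54 [ 0.609 -0.305  0.045] [369. 206.]
top
[... 699 characters left out ...]
side stand 0.77 [0.615 0.285 0.012] [196. 343.]
side stand 0.77 [0.386 0.255 0.012] [316. 372.]
side arms 0.91 [0.396 0.254 0.062] [312. 355.]
side arms 0.77 [0.628 0.278 0.093] [187. 314.]
side shoe 0.9 [0.607 0.265 0.059] [203. 323.]
side shoe 0.67 [0.566 0.001 0.018] [275. 245.]
side shoe 0.65 [0.367 0.238 0.057] [331. 355.]
side power_key 0.43 [ 0.767 -0.166  0.048] [227. 172.]
side pair_key 0.4 [ 0.604 -0.305  0.046] [303. 157.]
side case 0.77 [ 0.768 -0.164  0.051] [227. 171.]
side bottle 0.76 [0.765 0.    0.105] [195. 195.]
side bottle 0.35 [ 0.572 -0.237  0.04 ] [306. 176.]
side power_bank 0.93 [ 0.567 -0.002  0.017] [275. 244.]
side power_bank 0.19 [ 0.571 -0.237  0.046] [306. 174.]
```

View pics/a.png

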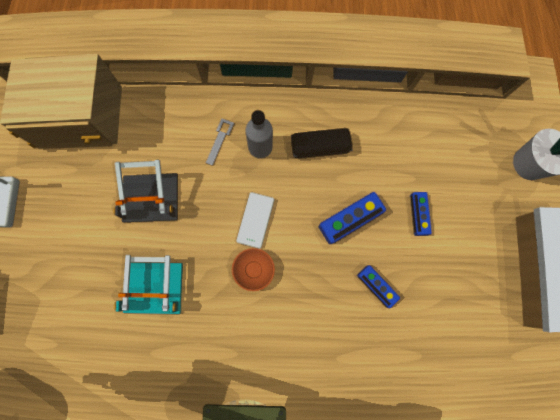

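View pics/b.png

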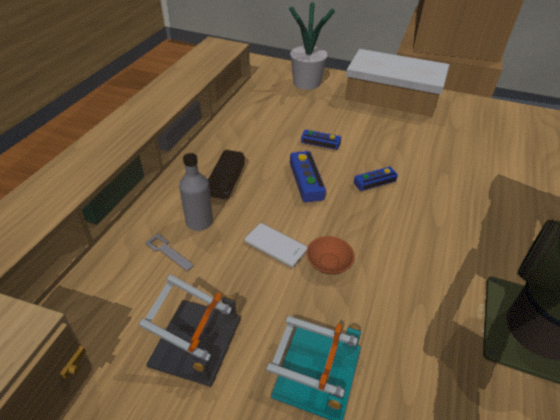

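The large speaker is at top (352,218). Its look-alikes are the small blue ones at (378,286) and (421,213). The dark stand is at (148,195) and the teal look-alike at (151,286). Next I'll check this in a close crop and measure.

```bash
cat > m.py <<'E'
from h import *
def cents(im,box,lo,hi,mn=15):
    x0,y0,x1,y1=box; h=cv2.cvtColor(im,cv2.COLOR_RGB2HSV)[y0:y1,x0:x1]
    m=cv2.inRange(h,np.array(lo),np.array(hi)); n,l,s,c=cv2.connectedComponentsWithStats(m)
    return [(int(s[i,4]),(c[i]+[x0,y0]).round(1).tolist(),s[i,:4].tolist()) for i in range(1,n) if s[i,4]>=mn]
E
python3 - <<'E'
from m import *
T=get_image("top");S=get_image("side")
z=lambda im,x,y,w,h:cv2.resize(im[y:y+h,x:x+w],(400,300),interpolation=cv2.INTER_CUBIC)
save("c.png",np.vstack([np.hstack([z(T,305,180,96,72),z(T,102,150,96,72)]),np.hstack([z(S,260,140,96,72),z(S,120,262,160,120)])]))
for n,im,b,b2 in(("top",T,(315,185,395,250),(102,150,198,235)),("side",S,(285,145,330,205),(130,270,250,390))):
    C=cal(n)
    for c,lo,hi in(("green",(45,100,50),(80,255,255)),("yellow",(22,120,100),(34,255,255))):
        for q in cents(im,b,lo,hi,10): print(n,c,q,onz(q[1],C,.049).round(4))
    for q in cents(im,b,(108,120,40),(130,255,255),100): print(n,"blue",q)
    for q in cents(im,b2,(3,180,120),(12,255,255),10): print(n,"orange",q)
E
```

```text
top green (63, [337.2, 225.1], [18, 36, 9, 9]) [[ 0.5554 -0.2221  0.049 ]]
top yellow (60, [369.4, 205.7], [50, 17, 10, 8]) [[ 0.6082 -0.3062  0.049 ]]
top blue (971, [350.5, 216.9], [5, 7, 66, 51])
top orange (12, [154.0, 196.6], [47, 46, 10, 3])
side green (43, [310.6, 179.9], [22, 32, 8, 7]) [[ 0.5532 -0.2167  0.049 ]]
side yellow (33, [302.0, 157.0], [14, 10, 7, 5]) [[ 0.6058 -0.3009  0.049 ]]
side blue (710, [306.5, 180.0], [6, 7, 34, 49])
side orange (33, [214.1, 301.1], [79, 23, 10, 16])
side orange (10, [208.4, 309.7], [76, 38, 5, 4])
side orange (18, [198.9, 324.9], [66, 48, 7, 14])
side orange (10, [201.4, 329.0], [70, 56, 4, 7])
```

View pics/c.png

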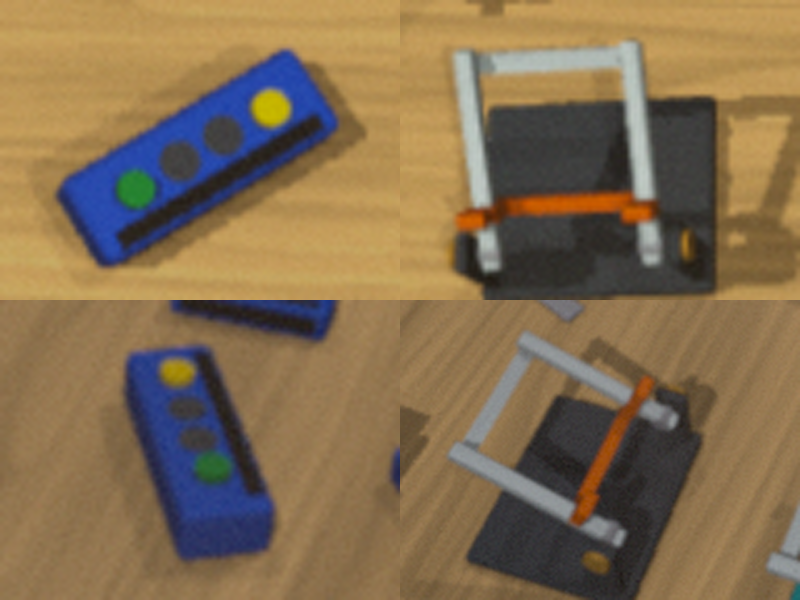

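Picture c confirms it: the largest blue speaker has green at top-pixel (337,225), yellow at (369,206) and its strip on the lower-right side. The dark stand has aluminium arms and an orange shoe. Before moving, I'll work out the wrist camera's geometry and a rough speaker/stand pose.

Run:
```python
from h import *
from scipy.spatial.transform import Rotation as Ro
s=state();C=cal("wrist");Rt=Ro.from_quat(s["tool_rot"]).as_matrix()
print(C[0:4]); c=-C[4].T@C[5]; print("cam in tool",Rt.T@(c-s["eef_pos"])); print("cam axes in tool\n",(C[4]@Rt).round(3)); print("tool axes in world\n",Rt.round(3)); print(s["finger_gap"],s["force"])
```

```text
(np.float64(339.6841880841588), 278.84335717812934, 210.68282891000615, -0.06984291334205853)
cam in tool [ 0.06859872  0.00064183 -0.1420062 ]
cam axes in tool
 [[ 0.     1.    -0.   ]
 [-0.963  0.    -0.269]
 [-0.269  0.     0.963]]
tool axes in world
 [[-0.974  0.225 -0.   ]
 [ 0.225  0.974 -0.   ]
 [ 0.    -0.    -1.   ]]
1.000780428965767 [ 0.68223518  0.12417432 -0.09414956]
```

Emit:
{"method": "send_rows", "body": {
  "targets": [
    [[30, -30, 15], [0, 0, 0]],
    [[60, -60, 30], [0, 0, 0]],
    [[90, -90, 45], [0, 0, 0]],
    [[120, -115, 60], [0, 0, 0]],
    [[150, -140, 80], [0, 0, 0]]
  ],
  "jaw": 1
}}

```text
t: 1.52
eef_pos: [0.2713, 0.4254, 0.306]
tool_rot: [0.113, 0.994, -0.001, -0.0]
force: [0.8, 0.1, 0.3]
finger_gap: 0.999
```

Emit:
{"method": "send_rows", "body": {
  "targets": [
    [[35, -17, 5], [0, 0, 0]],
    [[70, -35, 10], [0, 0, 0]],
    [[105, -50, 15], [0, 0, 0]],
    [[140, -65, 20], [0, 0, 0]],
    [[175, -80, 25], [0, 0, 0]]
  ]
}}

```text
t: 1.93
eef_pos: [0.4474, 0.3462, 0.3315]
tool_rot: [0.113, 0.994, 0.0, 0.0]
force: [0.0, 1.0, 0.2]
finger_gap: 1.002
```

Emit:
{"method": "send_rows", "body": {
  "targets": [
    [[35, -17, 0], [0, 0, 0]],
    [[70, -35, 0], [0, 0, 0]],
    [[105, -50, 0], [0, 0, 0]],
    [[125, -63, 0], [0, 0, 0]],
    [[125, -63, 0], [0, 0, 0]]
  ]
}}

```text
t: 2.35
eef_pos: [0.5755, 0.2812, 0.3298]
tool_rot: [0.116, 0.993, -0.001, 0.001]
force: [-0.4, 0.0, 0.5]
finger_gap: 0.999
```

Run:
```python
from h import *
s=state();C=cal("wrist");im=get_image("wrist");print(s["t"],s["eef_pos"],np.abs(s["joint_velocities"]).max());np.savez("w1.npz",im=im,C=np.array(C,dtype=object))
b=cv2.resize(im,(800,600),interpolation=cv2.INTER_CUBIC);save("d.png",b)
```

```text
2.35 [0.57551685 0.28117389 0.32977313] 0.05516824077941357
```

View pics/d.png

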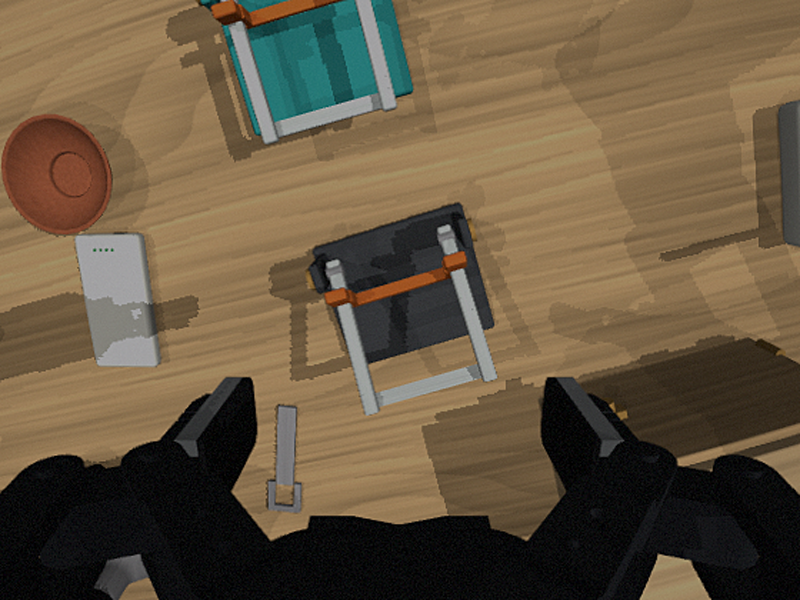

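The wrist view shows the dark stand clearly: arm tips at (372,410) and (490,378), toes at (340,297) and (455,260). I'll zoom once for the corner pixels.

Run:
```python
from h import *
im=np.load("w1.npz",allow_pickle=True)["im"]
save("e.png",cv2.resize(im[138:296,205:360],None,fx=3.8,fy=3.8,interpolation=cv2.INTER_CUBIC))
```

```text
(no output)
```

View pics/e.png

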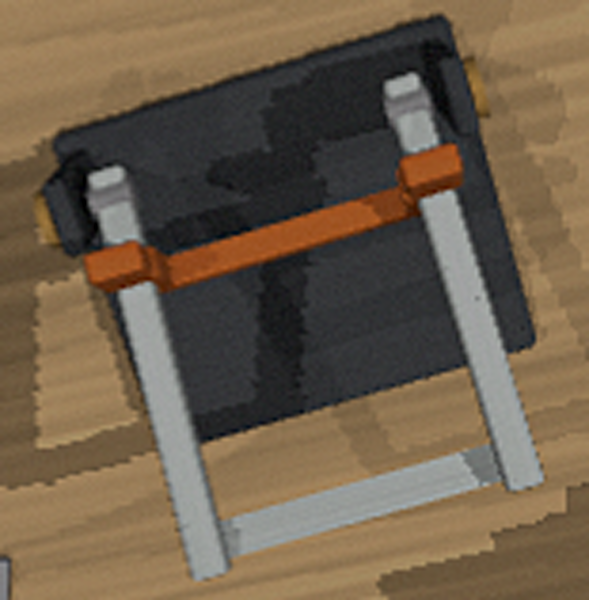

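```bash
cat > fit.py <<'E'
from h import *
from scipy.optimize import least_squares
from scipy.spatial.transform import Rotation as Ro
def stand(p):
    x,y,yaw,th=p[:4]; Z=Ro.from_euler("z",yaw).as_matrix(); A=Z@Ro.from_euler("y",-th).as_matrix()
    return Z,A,np.array([x,y,.06])+A@[.02,0,0]
if __name__=="__main__":
    d=np.load("w1.npz",allow_pickle=True);W=tuple(d["C"]);W=(float(W[0]),W[1],W[2],W[3],np.array(W[4],float),np.array(W[5],float));T=cal("top");S=cal("side")
    w=lambda u,v:np.array([u/3.8+205,v/3.8+138]); t=lambda u,v:np.array([(u-400)*.24+102,v*.24+150]); sd=lambda u,v:np.array([(u-400)*.4+120,(v-300)*.4+262])
    pts=[(W,w(191,580),105,-56,.7),(W,w(229,571),105,-44,.7),(W,w(506,491),105,44,.7),(W,w(543,481),105,56,.7),
     (T,t(455,52),105,56,1),(T,t(474,50),105,44,1),(T,t(620,42),105,-44,1),(T,t(638,40),105,-56,1),(S,sd(457,450),105,50,1),(S,sd(525,339),105,-50,1)]
    lines=[(w(122,290),-56),(w(422,203),44),(w(457,192),56),(w(108,240),-56),(w(157,282),-44)]
    base=[(w(55,135),0,-75),(w(446,16),0,75),(w(537,347),130,75)]
    toe=[(w(118,267),-50),(w(431,170),50)]
    def res(p):
        Z,A,c=stand(p);r=[]
        for C,uv,s,y,sg in pts: r+=list((proj(c+A@[s/1e3,y/1e3,0],C)[0]-uv)/sg)
        for (uv,y),s in zip(lines,p[5:10]): r+=list((proj(c+A@[s,y/1e3,0],W)[0]-uv)/.7)
        for uv,bx,by in base: r+=list((proj(np.array([p[0],p[1],.012])+Z@[bx/1e3-p[4],by/1e3,0],W)[0]-uv)/1)
        for uv,y in toe: r+=list((proj(c+A@[.007,y/1e3,.022],W)[0]-uv)/1.5)
        return np.array(r)
    f=least_squares(res,[.59,.285,0,.35,.05]+[.02]*5,loss="soft_l1")
    J=np.linalg.inv(f.jac.T@f.jac)
    print(f.x.round(4),"sd",np.sqrt(np.diag(J))[:5].round(4),"yaw,th deg",np.degrees(f.x[2:4]));print(res(f.x).round(1))
    np.save("stand.npy",f.x);Z,A,c=stand(f.x);print("cradle",c,"end",c+A@[.105,0,0])
    # speaker from keys, both views
    k=[(T,(337.2,225.1),.05),(T,(369.4,205.7),-.05),(S,(310.6,179.9),.05),(S,(302,157),-.05)]
    g=least_squares(lambda q:np.concatenate([proj(np.array([q[0],q[1],.049])+Ro.from_euler("z",q[2]).as_matrix()@[0,y,0],C)[0]-uv for C,uv,y in k]),[.58,-.26,.56])
    print("speaker",g.x.round(4),np.degrees(g.x[2]),g.fun.round(1))
E
python3 fit.py
```

```text
[ 0.5785  0.2743  0.0611  0.4344  0.0191  0.0115  0.0117  0.0115 -0.0056
  0.0122] sd [0.0005 0.0005 0.005  0.0165 0.0011] yaw,th deg [ 3.49921496 24.89044472]
[ 0.6 -1.1  0.2 -1.5 -0.3  0.4  0.2  0.2 -0.6 -0.8 -0.5 -0.5 -0.5 -0.
 -0.   0.3 -3.9 -0.5 -2.9 -0.5 -0.8  0.2 -0.7  0.2 -0.2  0.  -0.3  0.1
 -0.5  0.1 -1.8  0.1  1.4 -0.7  0.6  0.6 -0.1 -1.   0.5 -0.2]
cradle [0.59661604 0.27543956 0.06841769] end [0.69168546 0.28125295 0.11261057]
speaker [ 0.581  -0.2627  0.5592] 32.04002603033343 [-0.7  0.3 -0.4  0.2 -0.  -1.  -0.1 -1. ]
```

The fit is consistent: slope about 25°, yaw 3.5°, residuals mostly under 1 px. Speaker is at (0.581,-0.263) with yaw 32°. Now I'll move above it and turn the tool 45°.

Emit:
{"method": "send_rows", "body": {
  "targets": [
    [[0, -36, 0], [0, 0, -5]],
    [[0, -72, 0], [0, 0, -10]],
    [[0, -108, 0], [0, 0, -15]],
    [[0, -144, 0], [0, 0, -20]],
    [[0, -180, 0], [0, 0, -25]]
  ]
}}

```text
t: 2.82
eef_pos: [0.5694, 0.1042, 0.3312]
tool_rot: [0.327, 0.945, 0.0, -0.0]
force: [0.7, -0.2, 0.3]
finger_gap: 1.002
```

Emit:
{"method": "send_rows", "body": {
  "targets": [
    [[0, -36, 0], [0, 0, -5]],
    [[0, -72, 0], [0, 0, -10]],
    [[0, -108, 0], [0, 0, -15]],
    [[0, -144, 0], [0, 0, -20]],
    [[0, -180, 0], [0, 0, -20]]
  ]
}}

```text
t: 3.23
eef_pos: [0.5697, -0.0757, 0.3314]
tool_rot: [0.486, 0.874, 0.0, -0.0]
force: [-0.2, 1.0, -0.0]
finger_gap: 0.998
```

Emit:
{"method": "send_rows", "body": {
  "targets": [
    [[0, -36, -15], [0, 0, 0]],
    [[0, -72, -30], [0, 0, 0]],
    [[0, -108, -45], [0, 0, 0]],
    [[0, -140, -60], [0, 0, 0]],
    [[0, -165, -75], [0, 0, 0]]
  ]
}}

```text
t: 3.65
eef_pos: [0.5703, -0.2417, 0.2556]
tool_rot: [0.485, 0.875, -0.0, 0.0]
force: [-0.2, 0.9, 0.3]
finger_gap: 1.005
```

Run:
```python
from m import *
from scipy.optimize import least_squares
from scipy.spatial.transform import Rotation as Ro
get_image("wrist");get_image("wrist");get_image("wrist")
s=state();C=cal("wrist");im=get_image("wrist");print(s["t"],s["eef_pos"],np.abs(s["joint_velocities"]).max())
Rt=Ro.from_quat(s["tool_rot"]).as_matrix();print("tool y yaw",np.degrees(np.arctan2(Rt[1,1],Rt[0,1])),Rt[:,2])
save("f.png",im)
o={}
for c,lo,hi,y in(("green",(45,100,50),(80,255,255),.05),("yellow",(22,140,120),(34,255,255),-.05)):
    for q in cents(im,(0,0,560,300),lo,hi,100): print(c,q,onz(q[1],C,.049).round(4)); o.setdefault(y,q[1])
g=least_squares(lambda q:np.concatenate([proj(np.array([q[0],q[1],.049])+Ro.from_euler("z",q[2]).as_matrix()@[0,y,0],C)[0]-uv for y,uv in o.items()]),[.58,-.26,.56])
print(g.x,np.degrees(g.x[2]),g.fun)
```

```text
3.8 [ 0.56955713 -0.24055726  0.25432361] 0.0368420028837697
tool y yaw 31.889239503838652 [-0.00315411  0.00227727 -0.99999243]
green (402, [277.4, 162.8], [266, 152, 23, 23]) [[ 0.5557 -0.2214  0.049 ]]
green (161, [136.5, 169.4], [130, 163, 14, 14]) [[ 0.4344 -0.3043  0.049 ]]
yellow (141, [80.8, 182.6], [75, 176, 13, 14]) [[ 0.3883 -0.349   0.049 ]]
yellow (318, [277.7, 253.2], [268, 244, 21, 20]) [[ 0.6084 -0.3056  0.049 ]]
[ 0.47389592 -0.28174154 -0.95361631] -54.63818962814579 [-49.97202459   4.91226642  52.02661089  -8.65565959]
```

View pics/f.png

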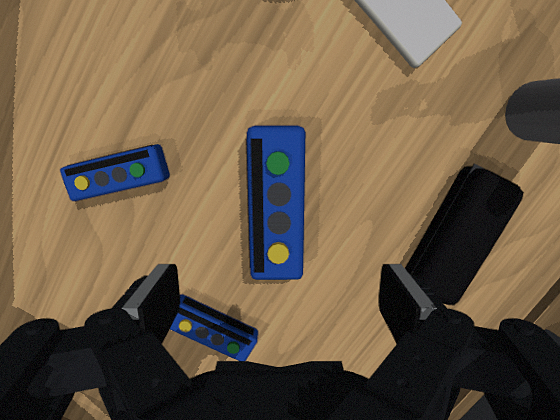

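Picture f shows the large speaker at (276,200), directly in line with the fingers. It measures (0.582,-0.2635) at 32.0°, matching the earlier fit. Descending.

Emit:
{"method": "send_rows", "body": {
  "targets": [
    [[5, -10, -35], [0, 0, 0]],
    [[12.5, -23, -70], [0, 0, 0]],
    [[12.5, -23, -105], [0, 0, 0]],
    [[12.5, -23, -135], [0, 0, 0]],
    [[12.5, -23, -165], [0, 0, 0]]
  ]
}}

```text
t: 4.27
eef_pos: [0.5842, -0.2614, 0.091]
tool_rot: [0.484, 0.875, 0.0, 0.001]
force: [0.7, 0.1, -0.8]
finger_gap: 0.996
```

Emit:
{"method": "send_rows", "body": {
  "targets": [
    [[0, 0, -20], [0, 0, 0]],
    [[0, 0, -40], [0, 0, 0]],
    [[0, 0, -60], [0, 0, 0]],
    [[0, 0, -75], [0, 0, 0]],
    [[0, 0, -82], [0, 0, 0]]
  ]
}}

```text
t: 4.68
eef_pos: [0.5833, -0.2608, 0.0081]
tool_rot: [0.484, 0.875, 0.0, -0.001]
force: [-0.8, 0.5, 0.2]
finger_gap: 1.0
```

Run:
```python
from h import *
from scipy.spatial.transform import Rotation as Ro
get_image("wrist");get_image("wrist")
s=state();Rt=Ro.from_quat(s["tool_rot"]).as_matrix();print(s["t"],s["eef_pos"],s["force"],np.degrees(np.arctan2(Rt[1,1],Rt[0,1])),Rt[:,2],s["joint_pos"])
p=np.load("stand.npy");from fit import stand
d=np.load("w1.npz",allow_pickle=True);W=d["C"];W=(float(W[0]),W[1],W[2],W[3],np.array(W[4],float),np.array(W[5],float))
Z,A,c=stand(p)
for h in(-.02,-.012,-.006,0,.008,.022): print(h,[((proj(c+A@[q,0,h],W)[0]-[205,138])*3.8).round(0).tolist() for q in(.002,.007,.012)])
```

```text
4.7833 [ 0.58334707 -0.26158923  0.00870608] [-0.71290231 -0.11093688 -1.18592992] 32.10913513222771 [-0.00119287  0.00114974 -0.99999863] [-4.87867843e-01  6.16570619e-01  1.60686214e+00  5.73834327e-04
  9.19752614e-01 -1.04862577e+00]
-0.02 [[286.0, 225.0], [290.0, 239.0], [294.0, 253.0]]
-0.012 [[283.0, 221.0], [287.0, 235.0], [291.0, 249.0]]
-0.006 [[281.0, 217.0], [285.0, 232.0], [289.0, 246.0]]
0 [[279.0, 214.0], [283.0, 228.0], [287.0, 243.0]]
0.008 [[276.0, 209.0], [280.0, 224.0], [284.0, 239.0]]
0.022 [[270.0, 200.0], [274.0, 215.0], [278.0, 231.0]]
```

Emit:
{"method": "send_rows", "body": {
  "targets": [
    [[-1, -1.5, -2], [0, 0, 0]],
    [[-1, -1.5, -4], [0, 0, 0]],
    [[-1, -1.5, -5], [0, 0, 0]],
    [[-1, -1.5, -5], [0, 0, 0]],
    [[-1, -1.5, -5], [0, 0, 0]]
  ]
}}

```text
t: 5.2
eef_pos: [0.5826, -0.2654, 0.0046]
tool_rot: [0.485, 0.875, 0.0, 0.001]
force: [0.7, 0.1, 0.6]
finger_gap: 1.004
```

Emit:
{"method": "send_rows", "body": {
  "targets": [
    [[0, 0, 0], [0, 0, 0]],
    [[0, 0, 0], [0, 0, 0]],
    [[0, 0, 0], [0, 0, 0]],
    [[0, 0, 0], [0, 0, 0]],
    [[0, 0, 0], [0, 0, 0]]
  ],
  "jaw": 0.4,
  "force": 50
}}

```text
t: 5.62
eef_pos: [0.5823, -0.2655, 0.0045]
tool_rot: [0.485, 0.875, -0.0, 0.0]
force: [-2.1, -0.4, 4.4]
finger_gap: 0.723
```

Emit:
{"method": "send_rows", "body": {
  "targets": [
    [[0, 0, 0], [0, 0, 0]],
    [[0, 0, 0], [0, 0, 0]],
    [[0, 0, 0], [0, 0, 0]],
    [[0, 0, 0], [0, 0, 0]],
    [[0, 0, 0], [0, 0, 0]]
  ]
}}

```text
t: 6.03
eef_pos: [0.5823, -0.2655, 0.0045]
tool_rot: [0.485, 0.875, -0.0, 0.0]
force: [-2.3, -1.1, 5.0]
finger_gap: 0.715
```

Gripped: opening 0.715 is about 61 mm. Now lift and carry.

Emit:
{"method": "send_rows", "body": {
  "targets": [
    [[0, 0, 15], [0, 0, 0]],
    [[0, 0, 45], [0, 0, 0]],
    [[0, 0, 80], [0, 0, 0]],
    [[0, 0, 115], [0, 0, 0]],
    [[0, 0, 150], [0, 0, 0]]
  ]
}}

```text
t: 6.45
eef_pos: [0.5812, -0.2642, 0.1534]
tool_rot: [0.485, 0.875, 0.0, -0.002]
force: [0.8, -0.6, -6.4]
finger_gap: 0.717
```

Emit:
{"method": "send_rows", "body": {
  "targets": [
    [[0, 18, 25], [0, 0, -3]],
    [[0, 45, 50], [0, 0, -6]],
    [[0, 78, 70], [0, 0, -9]],
    [[0, 112, 80], [0, 0, -12]],
    [[0, 146, 85], [0, 0, -14.5]]
  ]
}}

```text
t: 6.87
eef_pos: [0.5826, -0.1179, 0.2399]
tool_rot: [0.593, 0.805, 0.001, 0.001]
force: [0.5, -0.2, -4.9]
finger_gap: 0.718
```

Emit:
{"method": "send_rows", "body": {
  "targets": [
    [[8, 36, 0], [0, 0, -3]],
    [[16, 72, 0], [0, 0, -6]],
    [[24, 108, 0], [0, 0, -9]],
    [[30, 144, 0], [0, 0, -12]],
    [[36, 180, 0], [0, 0, -14]]
  ]
}}

```text
t: 7.28
eef_pos: [0.6174, 0.0629, 0.2372]
tool_rot: [0.686, 0.728, -0.001, -0.001]
force: [1.0, 0.3, -4.7]
finger_gap: 0.719
```

Emit:
{"method": "send_rows", "body": {
  "targets": [
    [[3, 36, 0], [0, 0, 0]],
    [[6, 72, 0], [0, 0, 0]],
    [[9, 108, 0], [0, 0, 0]],
    [[12, 140, -5], [0, 0, 0]],
    [[14, 165, -10], [0, 0, 0]]
  ]
}}

```text
t: 7.7
eef_pos: [0.6316, 0.2292, 0.2272]
tool_rot: [0.685, 0.729, -0.0, -0.001]
force: [0.5, -0.1, -5.0]
finger_gap: 0.713
```

Emit:
{"method": "send_rows", "body": {
  "targets": [
    [[0, 20, -5], [0.3, -5, 0]],
    [[0, 40, -10], [0.6, -10, 0]],
    [[0, 50, -15], [0.9, -15, 0]],
    [[0, 50, -20], [1.2, -20, 0]],
    [[0, 50, -25], [1.5, -25, 0]]
  ]
}}

```text
t: 8.12
eef_pos: [0.6305, 0.2769, 0.2019]
tool_rot: [0.668, 0.712, 0.158, 0.149]
force: [1.0, -1.1, -5.2]
finger_gap: 0.718
```

```bash
cat > where.py <<'E'
from h import *
from fit import stand
from scipy.spatial.transform import Rotation as Ro
def where(q=(0,-.0019,.0045)):
    s=state();Rt=Ro.from_quat(s["tool_rot"]).as_matrix();Z,A,c=stand(np.load("stand.npy"))
    # speaker axes: x=tool y, y=tool x, z=-tool z
    B=np.c_[Rt[:,1],Rt[:,0],-Rt[:,2]]; o=np.array(s["eef_pos"])-B@np.array(q); foot=o-B@[.031,0,0]
    print("t",round(s["t"],2),"eef",np.round(s["eef_pos"],4),"foot s,y,h mm",((A.T@(foot-c))*1e3).round(1),"rot err deg",np.degrees(Ro.from_matrix(A.T@B).as_rotvec()).round(2),"F stand axes",(A.T@s["force"]).round(1),"gap",round(s["finger_gap"],3))
    return s,A,c
E
python3 - <<'E'
from where import *
get_image("wrist");get_image("wrist");s,A,c=where();print(A.round(4))
C=cal("wrist");im=get_image("wrist");save("g.png",im)
E
```

```text
t 8.22 eef [0.6231 0.2736 0.1965] foot s,y,h mm [ 46.7  -1.7 101. ] rot err deg [-0.28  0.73  0.23] F stand axes [-5.5 -1.6 -4.9] gap 0.717
[[ 0.9054 -0.061  -0.4201]
 [ 0.0554  0.9981 -0.0257]
 [ 0.4209  0.      0.9071]]
```

View pics/g.png

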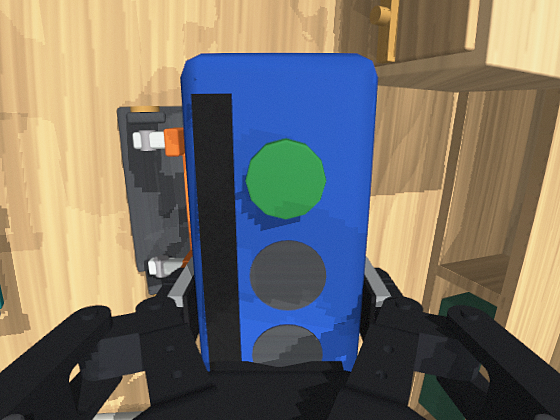

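Speaker held square; green key at (286,180). Go to the hover pose just above the arms.

Emit:
{"method": "send_rows", "body": {
  "targets": [
    [[2, 0.5, -16], [0, -0.2, 0]],
    [[4, 1, -32], [0, -0.4, 0]],
    [[6, 1.5, -48], [0, -0.7, 0]],
    [[8, 2, -64], [0, -0.7, 0]],
    [[9.5, 2.3, -79], [0, -0.7, 0]]
  ]
}}

```text
t: 8.68
eef_pos: [0.6445, 0.2784, 0.1248]
tool_rot: [0.669, 0.71, 0.162, 0.153]
force: [-0.7, -0.0, -4.2]
finger_gap: 0.715
```

Run:
```python
from where import *
a=get_image("wrist");get_image("wrist");s,A,c=where()
S=get_image("side");T=get_image("top")
z=lambda im,x,y,w,h:cv2.resize(im[y:y+h,x:x+w],(400,int(400*h/w)),interpolation=cv2.INTER_CUBIC)
C=cal("side");print(proj(c+A@[.053,0,.025],C))
save("hh.png",np.hstack([z(S,110,240,140,150),z(T,90,140,112,120)]))
```

```text
t 8.78 eef [0.6424 0.2772 0.122 ] foot s,y,h mm [33.1  0.9 24.5] rot err deg [-0.21 -0.53 -0.03] F stand axes [-2.2 -0.3 -5. ] gap 0.715
[[182.78813305 306.5163159 ]]
```

View pics/hh.png

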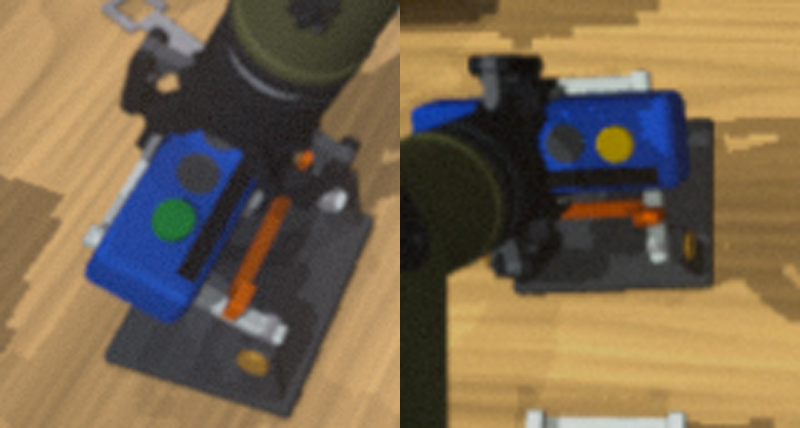

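The hover looks right: the speaker is above the arms, clear of the toes. Descending along the slope normal.

Emit:
{"method": "send_rows", "body": {
  "targets": [
    [[0.2, -0.2, -5], [0, 0, 0]],
    [[0.5, -0.4, -10], [0, 0, 0]],
    [[0.8, -0.6, -15], [0, 0, 0]],
    [[1.2, -0.8, -19], [0, 0.3, 0]],
    [[1.2, -0.8, -19], [0, 0.3, 0]]
  ]
}}

```text
t: 9.3
eef_pos: [0.6425, 0.277, 0.105]
tool_rot: [0.668, 0.711, 0.159, 0.151]
force: [0.5, 0.4, -5.4]
finger_gap: 0.715
```

```bash
python3 -c "
from where import *
get_image('wrist');get_image('wrist');where()"
```

```text
t 9.4 eef [0.643  0.2774 0.1058] foot s,y,h mm [26.8  1.   9.6] rot err deg [-0.05 -0.54  0.03] F stand axes [-3.  -0.3 -3.6] gap 0.72
```

Emit:
{"method": "send_rows", "body": {
  "targets": [
    [[0.6, -0.8, -1.3], [0, 0.2, 0]],
    [[1.2, -0.8, -2.7], [0, 0.4, 0]],
    [[1.8, -0.8, -4], [0, 0.5, 0]],
    [[2.4, -0.8, -5.4], [0, 0.5, 0]],
    [[2.4, -0.8, -5.4], [0, 0.5, 0]]
  ]
}}

```text
t: 9.82
eef_pos: [0.6452, 0.2766, 0.1022]
tool_rot: [0.669, 0.711, 0.158, 0.148]
force: [-6.7, -2.5, 5.2]
finger_gap: 0.721
```

Emit:
{"method": "send_rows", "body": {
  "targets": [
    [[0.2, 0, -0.4], [0, 0, 0]],
    [[0.4, 0, -0.8], [0, 0, 0]],
    [[0.6, 0, -1.2], [0, 0, 0]],
    [[0.8, 0, -1.6], [0, 0, 0]],
    [[0.8, 0, -1.6], [0, 0, 0]]
  ]
}}

```text
t: 10.23
eef_pos: [0.6455, 0.2766, 0.1016]
tool_rot: [0.669, 0.711, 0.158, 0.149]
force: [-12.6, -2.7, 12.9]
finger_gap: 0.719
```

```bash
python3 -c "
from where import *
get_image('wrist');where();get_image('wrist');where()"
```

```text
t 10.28 eef [0.6455 0.2766 0.1016] foot s,y,h mm [27.3  0.1  5. ] rot err deg [ 0.01 -0.15  0.01] F stand axes [-7.1 -2.8 16.1] gap 0.719
t 10.33 eef [0.6455 0.2766 0.1016] foot s,y,h mm [27.3  0.1  5. ] rot err deg [ 0.01 -0.16  0.01] F stand axes [-6.2 -2.8 16.3] gap 0.72
```

Contact came a little early, at an estimated h of about 5 mm and 20 N. Backing off before sliding.

Emit:
{"method": "send_rows", "body": {
  "targets": [
    [[-0.4, 0, 0.8], [0, 0, 0]],
    [[-0.8, 0, 1.6], [0, 0, 0]],
    [[-0.8, 0, 1.6], [0, 0, 0]],
    [[-0.8, 0, 1.6], [0, 0, 0]],
    [[-0.8, 0, 1.6], [0, 0, 0]]
  ]
}}

```text
t: 10.75
eef_pos: [0.6454, 0.2766, 0.1017]
tool_rot: [0.669, 0.711, 0.158, 0.148]
force: [-6.6, -2.4, 6.1]
finger_gap: 0.722
```

```bash
python3 -c "
from where import *
get_image('wrist');where();get_image('wrist');s,A,c=where();print('moment stand axes',A.T@s['wrist_torque'])
for n in('top','side'):
    C=cal(n);get_image(n)
    for b in boxes_of('arms',n)[:3]:
        p=C[4].T@(np.array(b['position'])-C[5]);print(n,b['score'],p)"
```

```text
t 10.8 eef [0.6454 0.2766 0.1017] foot s,y,h mm [27.3  0.1  5.1] rot err deg [-0.01 -0.12  0.01] F stand axes [-3.7 -2.2  8.7] gap 0.713
t 10.85 eef [0.6454 0.2766 0.1017] foot s,y,h mm [27.3  0.1  5.1] rot err deg [-0.01 -0.11  0.01] F stand axes [-3.8 -0.5  8.7] gap 0.718
moment stand axes [0.16342513 0.56453418 0.01597677]
top 0.89 [0.60892347 0.2443161  0.09661261]
top 0.88 [0.39624229 0.25672933 0.06420134]
side 0.73 [0.60434038 0.31677369 0.08129834]
side 0.7 [0.39577128 0.25440198 0.06577535]
```

Emit:
{"method": "send_rows", "body": {
  "targets": [
    [[-0.6, 0, 1.3], [0, 0, 0]],
    [[-3.3, -0.2, 0], [0, 0, 0]],
    [[-6, -0.3, -1.2], [0, 0, 0]],
    [[-8.7, -0.5, -2.5], [0, 0, 0]],
    [[-11.5, -0.7, -3.7], [0, 0, 0]]
  ]
}}

```text
t: 11.47
eef_pos: [0.6341, 0.2761, 0.0967]
tool_rot: [0.669, 0.711, 0.157, 0.148]
force: [0.5, 0.2, -2.9]
finger_gap: 0.721
```

```bash
python3 -c "
from where import *
get_image('wrist');get_image('wrist');s,A,c=where();print('moment stand axes',A.T@s['wrist_torque'])"
```

```text
t 11.57 eef [0.633  0.2758 0.0961] foot s,y,h mm [13.6 -0.   5.4] rot err deg [-0.04  0.03  0.03] F stand axes [-2.5  0.6 -1.6] gap 0.718
moment stand axes [0.24153327 0.5095161  0.03049748]
```

Emit:
{"method": "send_rows", "body": {
  "targets": [
    [[-1.6, -0.1, -0.8], [0, 0, 0]],
    [[-3.2, -0.2, -1.5], [0, 0, 0]],
    [[-4.8, -0.3, -2.3], [0, 0, 0]],
    [[-6.4, -0.4, -3], [0, 0, 0]],
    [[-7.2, -0.4, -3.4], [0, 0, 0]]
  ]
}}

```text
t: 11.98
eef_pos: [0.6286, 0.2757, 0.0943]
tool_rot: [0.668, 0.711, 0.158, 0.149]
force: [4.8, -0.6, -3.6]
finger_gap: 0.716
```

```bash
python3 -c "
from where import *
get_image('wrist');get_image('wrist');s,A,c=where();print('moment stand axes',A.T@s['wrist_torque'])"
```

```text
t 12.08 eef [0.6284 0.2756 0.0942] foot s,y,h mm [8.6 0.1 5.4] rot err deg [-0.   -0.22  0.07] F stand axes [ 3.3 -1.6 -6.2] gap 0.719
moment stand axes [-0.26023124 -0.38473074  0.3059083 ]
```

Emit:
{"method": "send_rows", "body": {
  "targets": [
    [[-1, 0, -0.4], [0, 0, 0]],
    [[-2, -0.1, -0.9], [0, 0, 0]],
    [[-3, -0.2, -1.4], [0, 0, 0]],
    [[-4, -0.3, -1.9], [0, 0, 0]],
    [[-4.5, -0.3, -2.1], [0, 0, 0]]
  ]
}}

```text
t: 12.5
eef_pos: [0.6239, 0.2754, 0.0921]
tool_rot: [0.668, 0.711, 0.158, 0.149]
force: [5.6, -1.4, -4.2]
finger_gap: 0.714
```

```bash
python3 -c "
from where import *
get_image('wrist');get_image('wrist');s,A,c=where();print('moment stand axes',A.T@s['wrist_torque'])"
```

```text
t 12.6 eef [0.6238 0.2753 0.092 ] foot s,y,h mm [3.6 0.1 5.4] rot err deg [-0.   -0.21  0.06] F stand axes [ 2.7 -1.4 -4.4] gap 0.72
moment stand axes [-0.22941926 -0.33166673  0.3252496 ]
```

The shoe is moving with about 5 N of drag. Continuing gently until it stops.

Emit:
{"method": "send_rows", "body": {
  "targets": [
    [[-0.7, 0, -0.3], [0, 0, 0]],
    [[-1.4, -0.1, -0.6], [0, 0, 0]],
    [[-2.1, -0.2, -1], [0, 0, 0]],
    [[-2.8, -0.2, -1.3], [0, 0, 0]],
    [[-3.2, -0.2, -1.5], [0, 0, 0]]
  ]
}}

```text
t: 13.02
eef_pos: [0.6216, 0.2753, 0.0911]
tool_rot: [0.668, 0.711, 0.159, 0.15]
force: [7.1, -2.0, -3.3]
finger_gap: 0.717
```

```bash
python3 -c "
from where import *
get_image('wrist');get_image('wrist');s,A,c=where();print('moment stand axes',A.T@s['wrist_torque'])"
```

```text
t 13.12 eef [0.6216 0.2753 0.0911] foot s,y,h mm [1.2 0.1 5.4] rot err deg [ 0.01 -0.31  0.1 ] F stand axes [ 3.9 -3.3 -6.6] gap 0.72
moment stand axes [-0.38474524 -0.69382711  0.42937217]
```

Emit:
{"method": "send_rows", "body": {
  "targets": [
    [[-0.5, 0, -0.2], [0, 0, 0]],
    [[-1, -0.1, -0.4], [0, 0, 0]],
    [[-1.5, -0.1, -0.7], [0, 0, 0]],
    [[-2, -0.1, -0.9], [0, 0, 0]],
    [[-2, -0.1, -0.9], [0, 0, 0]]
  ]
}}

```text
t: 13.53
eef_pos: [0.6213, 0.2754, 0.0914]
tool_rot: [0.667, 0.711, 0.16, 0.15]
force: [8.7, -3.4, -2.7]
finger_gap: 0.721
```

```bash
python3 -c "
from where import *
get_image('wrist');get_image('wrist');s,A,c=where();print('moment stand axes',A.T@s['wrist_torque'])"
```

```text
t 13.63 eef [0.6214 0.2754 0.0914] foot s,y,h mm [1.1 0.3 5.7] rot err deg [ 0.05 -0.49  0.14] F stand axes [ 6.8 -4.5 -7.4] gap 0.715
moment stand axes [-0.5655416  -1.08644624  0.63159139]
```

Emit:
{"method": "send_rows", "body": {
  "targets": [
    [[-0.5, 0, -0.7], [0, 0, 0]],
    [[-1, -0.1, -1.3], [0, 0, 0]],
    [[-1.8, -0.1, -1.9], [0, 0.2, 0]],
    [[-2.3, -0.2, -2.1], [0, 0.4, 0]],
    [[-2.3, -0.2, -2.1], [0, 0.5, 0]]
  ]
}}

```text
t: 14.05
eef_pos: [0.6213, 0.2756, 0.091]
tool_rot: [0.667, 0.712, 0.159, 0.149]
force: [12.6, -4.2, 0.3]
finger_gap: 0.722
```

Run:
```python
from where import *
from m import *
get_image('wrist');get_image('wrist');s,A,c=where();print('moment stand axes',A.T@s['wrist_torque'])
```

```text
t 14.15 eef [0.6213 0.2756 0.0911] foot s,y,h mm [0.9 0.5 5.5] rot err deg [ 0.13 -0.25  0.17] F stand axes [10.8 -6.  -3.4] gap 0.721
moment stand axes [-0.961937   -1.69209128  0.80807315]
```

Hard stop at 13 N with no further motion. I'll ease the load, release and retreat along the normal.

Emit:
{"method": "send_rows", "body": {
  "targets": [
    [[1, 0, 0.6], [0, 0, 0]],
    [[2, 0, 1.2], [0, 0, 0]],
    [[2.5, 0, 1.5], [0, 0, 0]],
    [[2.5, 0, 1.5], [0, 0, 0]],
    [[2.5, 0, 1.5], [0, 0, 0]]
  ]
}}

```text
t: 14.57
eef_pos: [0.6215, 0.2755, 0.0911]
tool_rot: [0.668, 0.712, 0.158, 0.147]
force: [8.0, -2.7, -1.3]
finger_gap: 0.718
```

```bash
python3 -c "
from where import *
where()"
```

```text
t 14.57 eef [0.6215 0.2755 0.0911] foot s,y,h mm [1.1 0.4 5.6] rot err deg [ 0.1  -0.02  0.1 ] F stand axes [ 6.5 -3.2 -4.5] gap 0.718
```

Emit:
{"method": "send_rows", "body": {
  "targets": [
    [[0, 0, 0], [0, 0, 0]],
    [[0, 0, 0], [0, 0, 0]],
    [[0, 0, 0], [0, 0, 0]],
    [[0, 0, 0], [0, 0, 0]],
    [[0, 0, 0], [0, 0, 0]]
  ],
  "jaw": 1
}}

```text
t: 14.98
eef_pos: [0.6168, 0.2747, 0.0882]
tool_rot: [0.67, 0.712, 0.154, 0.145]
force: [0.5, -0.4, -1.1]
finger_gap: 1.001
```

```bash
python3 -c "
from where import *
where()"
```

```text
t 14.98 eef [0.6168 0.2747 0.0882] foot s,y,h mm [-4.5 -0.1  5.3] rot err deg [0.01 0.47 0.  ] F stand axes [-0.  -0.4 -1.2] gap 1.001
```

Emit:
{"method": "send_rows", "body": {
  "targets": [
    [[3, 0, 4], [0, 0, 0]],
    [[-1, -0.5, 20], [0, 0, 0]],
    [[-10, -1, 45], [0, 0, 0]],
    [[-22, -1.5, 72], [0, 0, 0]],
    [[-36, -2, 100], [0, 0, 0]]
  ]
}}

```text
t: 15.4
eef_pos: [0.581, 0.2726, 0.1889]
tool_rot: [0.67, 0.712, 0.154, 0.145]
force: [1.1, 0.1, 0.8]
finger_gap: 0.999
```

Emit:
{"method": "send_rows", "body": {
  "targets": [
    [[-4, -10, 10], [0, 0, 0]],
    [[-8, -25, 20], [0, 0, 0]],
    [[-12, -40, 30], [0, 0, 0]],
    [[-16, -40, 40], [0, 0, 0]],
    [[-20, -40, 50], [0, 0, 0]]
  ],
  "jaw": 0
}}

```text
t: 15.82
eef_pos: [0.5609, 0.2322, 0.2393]
tool_rot: [0.67, 0.711, 0.154, 0.145]
force: [-0.1, -0.1, 0.6]
finger_gap: 0.298
```

Run:
```python
from where import *
from m import *
for _ in range(3): get_image('wrist')
s,A,c=where();C=cal("wrist");im=get_image("wrist");save("i.png",im)
for n,lo,hi in(("green",(45,100,50),(80,255,255)),("yellow",(22,140,120),(34,255,255))):
    for q in cents(im,(0,0,560,420),lo,hi,100):
        o,d=ray(q[1],C); w=[]
        for h in(.049,.0545):
            k=(h-A[:,2]@(o-c))/(A[:,2]@d[0]); w.append((A.T@(o+k*d[0]-c)*1e3).round(1))
        print(n,q,w)
S=get_image("side")
save("i2.png",np.hstack([im,cv2.resize(S[240:390,110:250],(392,420),interpolation=cv2.INTER_CUBIC)])[:, :, :])
b=cv2.imread("pics/i2.png");cv2.imwrite("pics/i2.png",cv2.resize(b,(800,353)))
```

```text
t 15.97 eef [0.5619 0.2336 0.2398] foot s,y,h mm [  7.3 -37.7 166.8] rot err deg [ 0.08  0.3  -0.01] F stand axes [-0.7 -1.4 -0. ] gap 0.023
green (822, [272.2, 88.8], [257, 72, 32, 34]) [array([32.3, 49.4, 49. ]), array([32.5, 49. , 54.5])]
yellow (644, [274.3, 218.9], [260, 204, 29, 30]) [array([ 33.5, -51.2,  49. ]), array([ 33.6, -49.5,  54.5])]
```

View pics/i2.png

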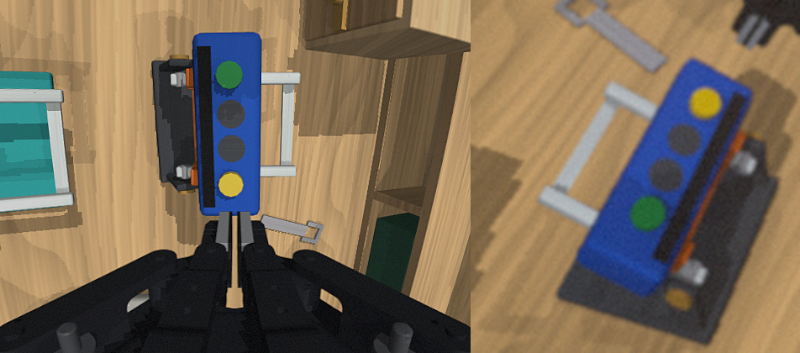

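The picture shows the speaker lying on the arms against the shoe, with the keys facing out. I'll measure toe travel by comparing the orange toes' lower edges before and after.

Run:
```python
from where import *
Z,A,c=stand(np.load("stand.npy"))
d=np.load("w1.npz",allow_pickle=True);W=d["C"];W=(float(W[0]),W[1],W[2],W[3],np.array(W[4],float),np.array(W[5],float))
im2=get_image("wrist");C2=cal("wrist")
def toS(uv,C,h):
    o,r=ray(uv,C);k=(h-(o-c)@A[:,2])/(r@A[:,2]);return ((o+k[:,None]*r-c)@A)*1e3
out=[]
for nm,im,C in(("before",d["im"],W),("now",im2,C2)):
    hsv=cv2.cvtColor(im,cv2.COLOR_RGB2HSV)
    m=cv2.inRange(hsv,np.array((3,160,90)),np.array((14,255,255)))
    v,u=np.nonzero(m);P=toS(np.c_[u,v].astype(float),C,.022)
    for y in(-50,50):
        q=P[(abs(P[:,1]-y)<6)&(abs(P[:,0])<40)];print(nm,"toe",y,len(q),"s pct 2,10,90",np.percentile(q[:,0],[2,10,90]).round(1))
    # bright arm-end blocks
    g=((hsv[...,1]<60)&(hsv[...,2]>120));v,u=np.nonzero(g);P=toS(np.c_[u,v].astype(float),C,0)
    for y in(-50,50):
        q=P[(abs(P[:,1]-y)<5)&(P[:,0]<0)&(P[:,0]>-50)];print(nm,"arm end",y,len(q),np.percentile(q[:,0],[2,50,98]).round(1) if len(q) else "")
    v,u=np.nonzero(g);P=toS(np.c_[u,v].astype(float),C,0)
    for y in(-50,50):
        q=P[(abs(P[:,1]-y)<4)&(P[:,0]>80)&(P[:,0]<125)];print(nm,"arm upper end",y,np.percentile(q[:,0],[99]).round(1) if len(q) else "")
    a=(proj(c+A@[-.01,0,0],C)[0]).astype(int)
    z=cv2.resize(im[max(a[1]-70,0):a[1]+70,max(a[0]-60,0):a[0]+60],(400,466),interpolation=cv2.INTER_CUBIC);out.append(z)
save("j.png",np.hstack(out))
```

```text
before toe -50 99 s pct 2,10,90 [ 1.8  2.8 12. ]
before toe 50 106 s pct 2,10,90 [ 0.8  1.8 11.3]
before arm end -50 110 [-28.8 -13.8  -4.7]
before arm end 50 124 [-30.1 -15.6  -6.1]
before arm upper end -50 [105.8]
before arm upper end 50 [104.5]
now toe -50 106 s pct 2,10,90 [-9.5 -9.2 -3.2]
now toe 50 133 s pct 2,10,90 [-10.8 -10.1  -4.3]
now arm end -50 134 [-29.1 -22.3 -13.6]
now arm end 50 171 [-30.4 -23.2 -15.3]
now arm upper end -50 [105.8]
now arm upper end 50 [104.9]
```

View pics/j.png

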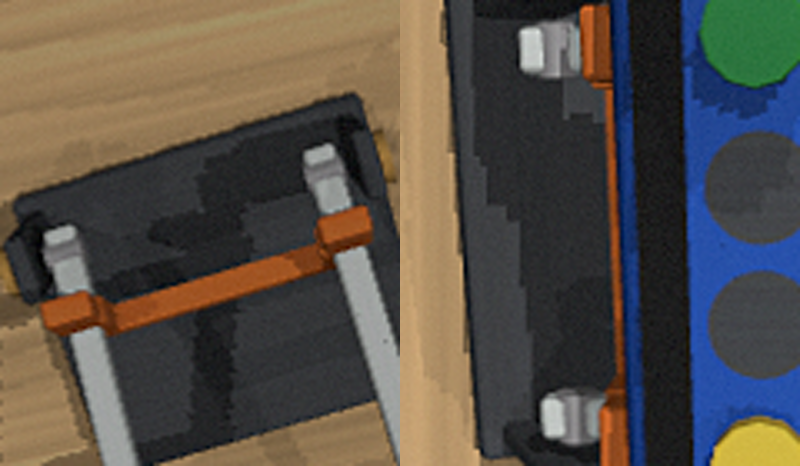

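Both toes moved about 11.5–12 mm, so the shoe is home, and the arm tips have not moved. Now I'll go over the green key with the fingers shut.

Emit:
{"method": "send_rows", "body": {
  "targets": [
    [[-2, 22, 0], [0, -0.3, 0]],
    [[-5, 48, -1], [0, -0.3, 0]],
    [[-8, 72, -2], [0, -0.3, 0]],
    [[-10.8, 88.4, -2.5], [0, -0.3, 0]],
    [[-10.8, 88.4, -2.5], [0, -0.3, 0]]
  ],
  "jaw": 0
}}

```text
t: 16.53
eef_pos: [0.5502, 0.3246, 0.2346]
tool_rot: [0.668, 0.713, 0.156, 0.146]
force: [0.8, -0.9, 0.3]
finger_gap: -0.001
```

Emit:
{"method": "send_rows", "body": {
  "targets": [
    [[9, 0.5, -20], [0, 0, 0]],
    [[18, 1, -40], [0, 0, 0]],
    [[27, 1.6, -58], [0, 0, 0]],
    [[35, 2.1, -75], [0, 0, 0]],
    [[40, 2.5, -86], [0, 0, 0]]
  ]
}}

```text
t: 16.95
eef_pos: [0.5901, 0.3226, 0.1468]
tool_rot: [0.669, 0.712, 0.154, 0.146]
force: [0.0, 0.4, 0.1]
finger_gap: 0.0
```

```bash
cat > tcp.py <<'E'
from where import *
def tcp():
    get_image("wrist");get_image("wrist");s=state();Z,A,c=stand(np.load("stand.npy"));Rt=Ro.from_quat(s["tool_rot"]).as_matrix()
    print("t",round(s["t"],2),"TCP s,y,h",(A.T@(np.array(s["eef_pos"])-c)*1e3).round(1),"F",(A.T@s["force"]).round(1),"toolz in stand",(A.T@Rt[:,2]).round(3),"gap",round(s["finger_gap"],3))
tcp()
E
python3 tcp.py
```

```text
t 17.05 TCP s,y,h [29.1 47.2 72.5] F [-0.6  0.2 -0.2] toolz in stand [-0.008 -0.003 -1.   ] gap -0.001
```

Emit:
{"method": "send_rows", "body": {
  "targets": [
    [[2, 1, -2.5], [0, 0, 0]],
    [[4, 2, -5], [0, 0, 0]],
    [[6.5, 2.5, -8], [0, 0, 0]],
    [[8.5, 2.5, -10.3], [0, 0, 0]],
    [[8.5, 2.5, -10.3], [0, 0, 0]]
  ]
}}

```text
t: 17.47
eef_pos: [0.5993, 0.3262, 0.1398]
tool_rot: [0.669, 0.711, 0.156, 0.147]
force: [-0.9, -0.4, 1.1]
finger_gap: 0.001
```

```bash
python3 tcp.py
```

```text
t 17.57 TCP s,y,h [35.1 50.4 62.5] F [ 0.3 -0.1  1. ] toolz in stand [-0.002 -0.    -1.   ] gap -0.007
```

Emit:
{"method": "send_rows", "body": {
  "targets": [
    [[0.2, -0.9, -2.5], [0, 0, 0]],
    [[0.5, -0.9, -5], [0, 0, 0]],
    [[0.7, -0.9, -7], [0, 0, 0]],
    [[0.7, -0.9, -7.4], [0, 0, 0]],
    [[0.7, -0.9, -7.4], [0, 0, 0]]
  ]
}}

```text
t: 17.98
eef_pos: [0.5994, 0.3251, 0.1317]
tool_rot: [0.669, 0.712, 0.156, 0.147]
force: [-0.8, -0.6, 0.6]
finger_gap: -0.0
```

```bash
python3 tcp.py
```

```text
t 18.08 TCP s,y,h [32.3 49.5 55.2] F [ 1.  -1.  -0.2] toolz in stand [-0.003 -0.    -1.   ] gap 0.002
```

Emit:
{"method": "send_rows", "body": {
  "targets": [
    [[0.3, 0, -0.7], [0, 0, 0]],
    [[0.6, 0, -1.4], [0, 0, 0]],
    [[0.9, 0, -2], [0, 0, 0]],
    [[1.2, 0.1, -2.7], [0, 0, 0]],
    [[1.2, 0.1, -2.7], [0, 0, 0]]
  ]
}}

```text
t: 18.5
eef_pos: [0.601, 0.3254, 0.1296]
tool_rot: [0.669, 0.711, 0.156, 0.147]
force: [-0.7, 0.4, 2.2]
finger_gap: 0.004
```

```bash
python3 tcp.py
```

```text
t 18.6 TCP s,y,h [32.5 49.6 52.4] F [ 0.1 -0.8  2.5] toolz in stand [-0.002 -0.    -1.   ] gap -0.002
```

Key contact. Pressing on in small steps.

Emit:
{"method": "send_rows", "body": {
  "targets": [
    [[0.4, 0, -0.9], [0, 0, 0]],
    [[0.8, 0, -1.8], [0, 0, 0]],
    [[1.2, 0.1, -2.7], [0, 0, 0]],
    [[1.6, 0.1, -3.6], [0, 0, 0]],
    [[1.6, 0.1, -3.6], [0, 0, 0]]
  ]
}}

```text
t: 19.02
eef_pos: [0.6024, 0.3255, 0.1267]
tool_rot: [0.669, 0.711, 0.156, 0.147]
force: [-4.2, 0.1, 8.2]
finger_gap: 0.001
```

```bash
python3 tcp.py
```

```text
t 19.12 TCP s,y,h [32.6 49.6 49.1] F [ 1.1 -0.9  8.9] toolz in stand [-0.002  0.    -1.   ] gap 0.001
```

Emit:
{"method": "send_rows", "body": {
  "targets": [
    [[0.3, 0, -0.7], [0, 0, 0]],
    [[0.6, 0, -1.4], [0, 0, 0]],
    [[0.9, 0, -2.1], [0, 0, 0]],
    [[0.9, 0.1, -2.1], [0, 0, 0]],
    [[0.9, 0.1, -2.1], [0, 0, 0]]
  ]
}}

```text
t: 19.53
eef_pos: [0.6027, 0.3255, 0.1263]
tool_rot: [0.669, 0.711, 0.157, 0.147]
force: [-12.3, -2.6, 19.1]
finger_gap: -0.002
```

```bash
python3 tcp.py
```

```text
t 19.63 TCP s,y,h [32.6 49.7 48.7] F [-2.1 -2.2 22.7] toolz in stand [-0.001  0.    -1.   ] gap -0.005
```

The green key has bottomed: stiff at h=48.7 after about 5 mm of travel. Lift off and go to the yellow key.

Emit:
{"method": "send_rows", "body": {
  "targets": [
    [[-1, 0, 2.3], [0, 0, 0]],
    [[-2.5, 0, 5.5], [0, 0, 0]],
    [[-5, -0.3, 11], [0, 0, 0]],
    [[-8, -0.5, 18], [0, 0, 0]],
    [[-8, -0.5, 18], [0, 0, 0]]
  ]
}}

```text
t: 20.05
eef_pos: [0.5953, 0.3252, 0.1427]
tool_rot: [0.669, 0.711, 0.156, 0.147]
force: [-0.3, -0.5, 0.4]
finger_gap: 0.004
```

```bash
python3 tcp.py
python3 - <<'E'
from m import *
from where import *
im=get_image("wrist");C=cal("wrist");Z,A,c=stand(np.load("stand.npy"))
for n,lo,hi in(("green",(45,100,50),(80,255,255)),("yellow",(22,140,120),(34,255,255))):
    for q in cents(im,(0,0,560,420),lo,hi,100):
        o,d=ray(q[1],C);k=(.051-A[:,2]@(o-c))/(A[:,2]@d[0]);print(n,q,(A.T@(o+k*d[0]-c)*1e3).round(1))
E
```

```text
t 20.15 TCP s,y,h [32.5 49.6 65.8] F [ 0.4 -0.5 -0.1] toolz in stand [-0.002 -0.    -1.   ] gap -0.001
green (662, [280.9, 247.7], [257, 235, 47, 28]) [32.8 55.7 51. ]
```

Emit:
{"method": "send_rows", "body": {
  "targets": [
    [[1.5, -25, 0], [0, 0, 0]],
    [[3.5, -55, 0.1], [0, 0, 0]],
    [[5.5, -82, 0.2], [0, 0, 0]],
    [[6.8, -99.6, 0.3], [0, 0, 0]],
    [[6.8, -99.6, 0.3], [0, 0, 0]]
  ]
}}

```text
t: 20.62
eef_pos: [0.6013, 0.2219, 0.1409]
tool_rot: [0.67, 0.711, 0.154, 0.147]
force: [0.4, 0.1, -1.5]
finger_gap: 0.001
```

```bash
python3 tcp.py
```

```text
t 20.72 TCP s,y,h [ 33.2 -51.1  65.4] F [ 0.2 -0.1  0.1] toolz in stand [-0.003 -0.001 -1.   ] gap 0.0
```

Down 11 mm (y +0.8), then press.

Emit:
{"method": "send_rows", "body": {
  "targets": [
    [[1.2, 1, -2.5], [0, 0, 0]],
    [[2.3, 1, -5], [0, 0, 0]],
    [[3.5, 1, -7.5], [0, 0, 0]],
    [[4.6, 1.1, -10], [0, 0, 0]],
    [[4.6, 1.1, -10], [0, 0, 0]]
  ]
}}

```text
t: 21.13
eef_pos: [0.6067, 0.2272, 0.1312]
tool_rot: [0.669, 0.712, 0.156, 0.147]
force: [0.1, -0.6, -0.7]
finger_gap: 0.001
```

Emit:
{"method": "send_rows", "body": {
  "targets": [
    [[0.4, 0, -0.9], [0, 0, 0]],
    [[0.8, 0, -1.8], [0, 0, 0]],
    [[1.2, 0.1, -2.7], [0, 0, 0]],
    [[1.6, 0.1, -3.5], [0, 0, 0]],
    [[1.6, 0.1, -3.5], [0, 0, 0]]
  ]
}}

```text
t: 21.55
eef_pos: [0.6083, 0.2268, 0.1286]
tool_rot: [0.669, 0.711, 0.156, 0.147]
force: [-2.8, 2.0, 2.5]
finger_gap: -0.0
```

```bash
python3 tcp.py
```

```text
t 21.65 TCP s,y,h [ 33.2 -49.3  51. ] F [-0.9  1.8  2. ] toolz in stand [-0.002  0.    -1.   ] gap -0.0
```

Emit:
{"method": "send_rows", "body": {
  "targets": [
    [[0.4, 0, -0.9], [0, 0, 0]],
    [[0.8, 0, -1.8], [0, 0, 0]],
    [[1.1, 0.1, -2.5], [0, 0, 0]],
    [[1.4, 0.1, -3.2], [0, 0, 0]],
    [[1.4, 0.1, -3.2], [0, 0, 0]]
  ]
}}

```text
t: 22.07
eef_pos: [0.6095, 0.2268, 0.1265]
tool_rot: [0.669, 0.711, 0.156, 0.147]
force: [-7.0, 1.8, 11.3]
finger_gap: 0.0
```

```bash
python3 tcp.py
```

```text
t 22.17 TCP s,y,h [ 33.3 -49.4  48.5] F [-1.9  1.6 12.4] toolz in stand [-0.002  0.    -1.   ] gap -0.002
```

Emit:
{"method": "send_rows", "body": {
  "targets": [
    [[0.3, 0, -0.6], [0, 0, 0]],
    [[0.6, 0, -1.3], [0, 0, 0]],
    [[0.6, 0, -1.3], [0, 0, 0]],
    [[0.6, 0, -1.3], [0, 0, 0]],
    [[0.6, 0, -1.3], [0, 0, 0]]
  ]
}}

```text
t: 22.58
eef_pos: [0.6096, 0.2268, 0.1262]
tool_rot: [0.669, 0.711, 0.157, 0.147]
force: [-13.9, 0.6, 18.8]
finger_gap: -0.0
```

```bash
python3 tcp.py
```

```text
t 22.68 TCP s,y,h [ 33.4 -49.4  48.2] F [-3.8  1.2 23.3] toolz in stand [-0.001  0.    -1.   ] gap 0.001
```

The yellow key has bottomed too (h=48.2, stiff). Retreat and inspect.

Emit:
{"method": "send_rows", "body": {
  "targets": [
    [[-1, 0, 2.3], [0, 0, 0]],
    [[-3.5, 0, 8], [0, 0, 0]],
    [[-9, -0.5, 20], [0, 0, 0]],
    [[-18, -1, 40], [0, 0, 0]],
    [[-30, -2, 66], [0, 0, 0]]
  ]
}}

```text
t: 23.1
eef_pos: [0.5795, 0.2237, 0.1884]
tool_rot: [0.67, 0.712, 0.154, 0.146]
force: [-0.3, -0.4, -0.7]
finger_gap: 0.005
```

Emit:
{"method": "send_rows", "body": {
  "targets": [
    [[-8, 3, 18], [0, 0, 0]],
    [[-16, 6, 36], [0, 0, 0]],
    [[-20, 8, 46], [0, 0, 0]],
    [[-20, 8, 46], [0, 0, 0]],
    [[-20, 8, 46], [0, 0, 0]]
  ]
}}

```text
t: 23.52
eef_pos: [0.5607, 0.2325, 0.2365]
tool_rot: [0.669, 0.711, 0.156, 0.147]
force: [-0.0, 0.3, -0.6]
finger_gap: -0.002
```

```bash
python3 tcp.py
cat > chk.py <<'E'
from m import *
from where import *
im=get_image("wrist");C=cal("wrist");Z,A,c=stand(np.load("stand.npy"))
def toS(uv,h):
    o,r=ray(uv,C);k=(h-(o-c)@A[:,2])/(r@A[:,2]);return ((o+k[:,None]*r-c)@A)*1e3
for n,lo,hi in(("green",(45,100,50),(80,255,255)),("yellow",(22,140,120),(34,255,255))):
    for q in cents(im,(0,0,560,420),lo,hi,100): print(n,q[0],toS(np.array([q[1]]),.0505).round(1))
hsv=cv2.cvtColor(im,cv2.COLOR_RGB2HSV)
v,u=np.nonzero(cv2.inRange(hsv,np.array((3,160,90)),np.array((14,255,255))));P=toS(np.c_[u,v].astype(float),.022)
v,u=np.nonzero((hsv[...,1]<60)&(hsv[...,2]>120));G=toS(np.c_[u,v].astype(float),0)
v,u=np.nonzero(cv2.inRange(hsv,np.array((108,120,30)),np.array((130,255,255))));B=toS(np.c_[u,v].astype(float),.042)
for y in(-50,50):
    q=P[(abs(P[:,1]-y)<6)&(abs(P[:,0])<40)];g=G[(abs(G[:,1]-y)<4)&(G[:,0]>80)&(G[:,0]<125)];b=B[abs(B[:,1]-y)<8]
    print(y,"toe",np.percentile(q[:,0],[2,10]).round(1) if len(q) else "","tip",np.percentile(g[:,0],99).round(1) if len(g) else "","blue s range",np.percentile(b[:,0],[1,99]).round(1))
print("blue y range",np.percentile(B[abs(B[:,0]-30)<40][:,1],[0.5,99.5]).round(1))
S=get_image("side");T=get_image("top")
z=lambda im,x,y,w,h:cv2.resize(im[y:y+h,x:x+w],(400,int(400*h/w)),interpolation=cv2.INTER_CUBIC)
save("k.png",np.vstack([np.hstack([z(S,110,240,140,105),z(T,90,140,112,84)]),np.hstack([z(im,0,0,560,420),z(T,0,0,560,420)])]))
E
python3 chk.py
```

```text
t 23.62 TCP s,y,h [ 34.5 -41.  167.4] F [-0.5  0.4 -0. ] toolz in stand [-0.004 -0.001 -1.   ] gap -0.003
green 852 [[32.2 49.2 50.5]]
yellow 664 [[ 33.4 -50.7  50.5]]
-50 toe [-9.1 -8.8] tip 105.5 blue s range [ 1.2 61.2]
50 toe [-10.5 -10.2] tip 105.3 blue s range [ 0.  60.8]
blue y range [-85.   85.5]
```

View pics/k.png

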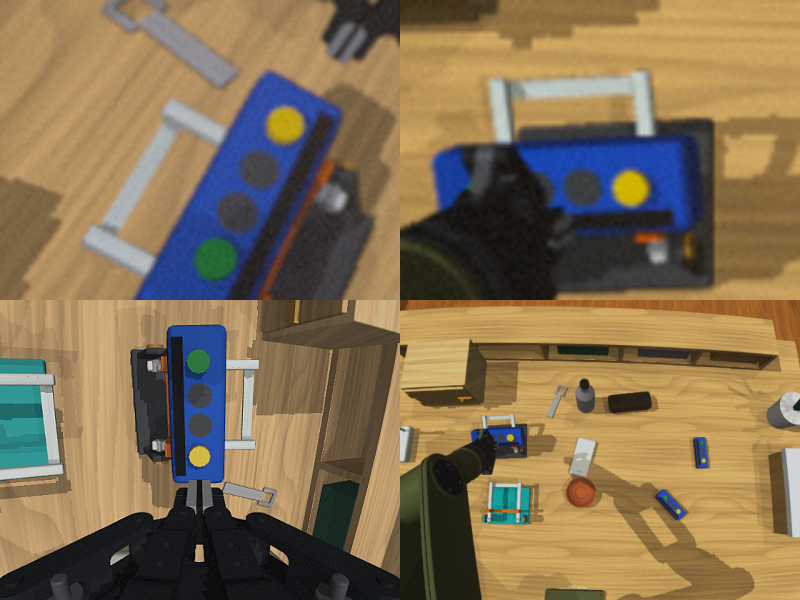

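```bash
python3 -c "
from bench import *
print(hand_in())"
```

```text
the job is handed in; nothing more can be done
None
```

I set the large blue speaker on the dark stand's arms with its keys facing out and its foot strip down. I pushed it against the orange shoe to the stop, let go, then pressed and released green, then yellow. I handed it in at about 24 s with the arm clear of everything.

**Last checks:**
- **Shoe:** its toes moved about 11–12 mm against the 12 mm full travel, and it did not move further under a push of about 13 N.
- **Arms:** their upper ends still measured 105 mm from the cradle point, so I saw no bending.
- **Centring and hold:** the speaker sits within about 1 mm of centre. It stayed in place by itself through both key presses.
- **Keys:** each went down and then met a stiff stop at about 23 N, and force was back to zero after lifting off. Green's travel measured about 5 mm. For yellow I inferred full travel from the stop, because I did not catch the first contact.
- **Surroundings:** the last overview picture showed nothing else visibly moved.

**What disagreed:**
- **Early contact:** the speaker touched the arms about 5 mm higher than my stand fit predicted, which briefly pressed about 20 N on them. I backed off straight away.
- **Foot position:** the foot read 0–2 mm up-slope of the cradle point, depending on the method. That is within my measuring error, but a gap of about 1 mm to the shoe can't be ruled out.

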